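Clamp the card and take off the width between two ticks with sprung dividers

ROBOT

A 6-joint arm with a two-finger parallel gripper is mounted at the origin on the work surface. World frame = base frame: x ahead of the robot, y to its left, z up, the work surface at z = 0. Lengths are in m, angles in rad, forces in N, time in s.
With the tool pointing down it reaches from about 0.275 to 0.975 m from the base axis. Payload 8.4 kg.
Tool frame: the origin (TCP) lies between the finger pads; the fingertips stand 22 mm ahead of it and the grasp point (between the pads) lies 3 mm ahead of it (manip.tcp_to_tips is the distance from the TCP to the fingertips, in m); z points along the fingers, y is the line along which they close (so a half turn about z gives the same grasp; the last joint's range is limited). The gripper opens to 92 mm and grips with 3 to 60 N. Pads are 20 mm wide; open, the fingers measure 128 mm over their backs; the gripper's body (75 mm by 189 mm) begins 69 mm behind the grasp point.
Start: joints at [1.264, 0.353, 1.633, -0, 1.155, -0.002], TCP at [0.188, 0.596, 0.237] pointing down, gripper open.
Joint ranges: [-2.63, 2.63], [-0.92, 2.1], [0.06, 2.66], [-1.3, 4.44], [0, 2.69], [-3.02, 3.02]. Speed limits (rad/s): [2.22, 2.22, 2.79, 3.14, 3.14, 3.14].

INTERFACE

Orientations are given as a rotation vector (axis times angle).
In Python, from workcell import readout, read_camera, calibration, manip gives the robot as it stands.
- The arm moves only by the tool carry_out, never from a script. Its argument "moves" is one flat list of numbers, 4 for each row, row after row: the shift along the tool's x, y, z in mm, then the turn about the tool's z in rad. A call has 1 to 5 rows; each row is the pose to reach, as a shift and turn from the pose commanded when the call began, along the tool's axes at that moment; what a row does not reach only later rows make up. A row lasts 1/8 s, in which the tool goes at most 62.5 mm and 10.7 degrees, less where a joint would pass 70% of its speed; a pose out of reach is approached as far as the arm can. A call with a gripper value outside its range is refused whole. "hand" is the closure, from 0 (fully open) to 1 (shut), set as the call begins (left out, the last holds). The fingers move at their own pace and stop on an object; "squeeze" is the grip in N (left out, the last holds). Time passes only in rows, so rows that repeat a pose let the fingers close. It gives the time, the measured TCP pose, the force, the opening and the grip force at its end, in the units of the state.
- readout.sense(): the state, without advancing time (a new reading comes with each control period).
- read_camera(name): name is "scene" or "top" or "wrist"; returns the picture (480x640x3 uint8, red, green, blue); there is no depth.
- calibration(name): a dict with "K" (3x3 intrinsics, pixels), "T" (4x4, takes a point from camera to world coordinates); the wrist camera has in their place "hand_eye" (4x4, takes a point from camera to tool coordinates, whose origin is the TCP and whose axes are the flange's). Camera axes: x right, y down, z forward; pixel columns grow to the right and rows downward; lengths in m; the calibration is good to about 2 mm. The wrist camera is an equidistant fisheye: a pixel r from the principal point sees the ray r / f radians off the axis. A picture is of the moment at which its call begins: read the wrist's pose just before it. calibration takes no time and is no camera call.
- manip.job_done(): hands the job in; it is judged then, once.
The state is a dict: "time": time; "qpos": joint angles; "qvel": joint speeds; "tau": joint torques, N m; "tcp_pos": TCP position; "orientation": TCP orientation; "wrist_force": force on the tool from outside, world axes, zero at the start; "ft_torque": the same for the moment, N m; "opening": finger opening in m; "grasp_force": force on a finger pad.
Only numpy, scipy, OpenCV 4.12 (cv2) and the standard library are available. Lean on these libraries where they do the work, as an engineer would, in place of code of your own. Each camera call takes 0.05 s, during which the arm holds its last target. There are 200 camera calls.

TASK

Clamp the card on the drawing board by throwing the clamp lever into its middle notch, the one with the long white index line. Then pick up the sprung dividers from the wooden rest, bring their turned-down points over the two chalk ticks on the red disc and squeeze the legs until each point stands right over its own tick, just clear of the card or barely touching it (no more than a few millimetres up, not pressed into it). Finish while holding the dividers steady there, squeezed to that width, and leave everything else where it is.

Things in the scene. Friction and masses are not known exactly. Their poses are not given: they have to be found in the camera images.
- board: White drawing board on the desk, 270 mm deep (x) by 370 mm wide (y). Origin: centre of its underside; x points to its far edge (straightedge parked there), y to its left edge (clamp bar and lever), z up. Card top 16 mm above the origin. The card, fixed, has a red disc; right of the clamp bar nothing on it stands over 20 mm high
- clamp_lever (a joint): Clamp lever's angle, rad, growing towards the board's far edge. 0 (start): leans 0.5 rad to the near edge, bar raised; 0.5: upright, middle notch, marked by the long broad white line on the cheek beside it, bar down; 1.0: leans to the far edge, last notch. About 8 N at the knob takes it over a hump (at 0.25 and 0.75); let go, it snaps into the notch on that side
- lever_knob (a point): Centre of the lever's black cross-knob: a cylinder 18 mm thick and 26 mm long, lying along the lever's axis (this point's y = the board's y), 95 mm from the pivot. It turns with the lever. A 9 mm round stem runs from it towards the pivot
- lever_pivot (a point): The lever's pivot, fixed on the board 40 mm above the desk, 158 mm left (+y) of the board's centre; its axis is the board's y. The knob swings about it in an upright plane along the board's x; upright, the knob's centre is 135 mm above the desk
- dividers_grip (a point): Sprung steel dividers like big tweezers, 165 mm long, about 0.1 kg: midway between the two knurled finger plates (38 mm long, 13 mm high), half-way up, near the balance point. x points along the tool to its points, y to its left leg (line of squeezing), z up. Starts level on the rest's rails, 37 mm above the desk; plates 51 mm over their outer faces when free
- point_l (a point): Tip of the left (+y) leg's turned-down point, 3 mm thick, 24 mm below and 66 mm ahead (x) of dividers_grip. Free, the points are 77 mm apart. Squeezing the plates 1 mm closer brings the points about 1.8 mm closer (plates 32 mm over all: points about 44 mm apart); each mm takes about 0.6 N more on each finger
- point_r (a point): Tip of the right leg's turned-down point, the mirror image of point_l. Each leg bends sideways about the bow at the tool's tail, 85 mm behind dividers_grip; squeezed evenly, the points stay symmetrical about the tool's x axis
- tick_a_mid (a point): Middle of the left one of two white chalk ticks on the card's red disc, at the card's top. A tick is 18 mm long along the board's x, 2.5 mm wide. Frame as the board's. The ticks lie side by side (y), 32 to 56 mm apart, about 20 mm beyond the board's middle
- tick_b_mid (a point): Middle of the right one (-y side) of the two chalk ticks, otherwise as tick_a_mid
- rest: Wooden tool rest, base 200 mm (x) by 180 mm (y) by 6 mm. Two rails across its left half, 32 mm high (end lips 41 mm), 60 mm behind and 45 mm ahead of its middle, carry the dividers; the finger plates lie in the open space between. Origin: centre of its underside
- seal_stone: Bystander: upright seal stone of grey marble, 26 x 26 x 68 mm high with a small ball top, on the right half of the tool rest. Origin: centre of its underside
- ink_bottle: Bystander: small squat ink jar, 38 mm across, 62 mm high, on the right half of the tool rest. Origin: centre of its underside
- paperweight: Bystander: dark wooden bar paperweight with brass bands, 160 x 26 x 16 mm, lying on the right part of the card. Origin: centre of its underside

How it is judged:
By the outcome, as a careful person would: the job done as asked, in the order asked, and still so for the second after the job is handed in, while the arm keeps its last pose, push and grip.
It also fails if it takes over 54 s, if anything falls off the work surface, if the arm or the gripper's body presses on something with over 40 N, if the wrist force passes 120 N, or if a joint passes its speed limit or range.

## Working session

There is one attempt and no reset: what is moved stays moved. The work goes in short steps, Python scripts to look and compute and a tool call to move; the robot and the scene stay as the last step left them, time stands still between calls to the robot, and variables do not carry over. Pictures are saved under pics/ and viewed, at most 10 in all, crops included, and the job is handed in when it is done.

Besides the shell and the picture viewer there is one more tool, called after ">>>" as name(argument=value, ...) on one line, values as JSON. carry_out: Moves the arm, as the interface text tells. Its arguments: {"type":"object","properties":{"moves":{"type":"array"},"hand":{"type":"number"},"squeeze":{"type":"number"}},"required":["moves"]}

```bash
mkdir -p pics
cat > h.py <<'E'
import numpy as np, cv2
from scipy.spatial.transform import Rotation as R
from workcell import readout, read_camera, calibration, manip
def save(n,f):
    im=read_camera(n); cv2.imwrite('pics/'+f,im[:,:,::-1]); return im
def ray(n,u,v,s=None):
    c=calibration(n);K=np.array(c['K'])if 'K' in c else None
    if 'T' in c:
        T=np.array(c['T']); d=np.linalg.solve(K,[u,v,1.])
    return T[:3,3],T[:3,:3]@d
def atz(n,u,v,z):
    o,d=ray(n,u,v); return o+d*(z-o[2])/d[2]
def proj(n,P):
    c=calibration(n);T=np.linalg.inv(np.array(c['T']));p=T[:3,:3]@np.array(P)+T[:3,3];q=np.array(c['K'])@p;return q[:2]/q[2]
E
python3 - <<'E'
from h import *
save('scene','s0.png');save('top','t0.png')
for n in('scene','top','wrist'):print(n,calibration(n))
s=readout.sense();print(s['time'],s['tcp_pos'],s['orientation'],s['opening'],s['wrist_force'])
E
```

```text
scene {'K': array([[508.28288768,   0.        , 318.05831513],
       [  0.        , 508.28288768, 240.33811551],
       [  0.        ,   0.        ,   1.        ]]), 'T': array([[ 0.64265051,  0.52428242, -0.55868441,  1.07881626],
       [ 0.76589108, -0.45891076,  0.45034628, -0.49081696],
       [-0.02027765, -0.71730667, -0.69646246,  0.80124149],
       [ 0.        ,  0.        ,  0.        ,  1.        ]])}
top {'K': array([[553.9996721 ,   0.        , 315.67247841],
       [  0.        , 553.9996721 , 242.41711157],
       [  0.        ,   0.        ,   1.        ]]), 'T': array([[-2.81152268e-02, -9.94514632e-01,  1.00748105e-01,
         3.78865960e-01],
       [-9.99596720e-01,  2.83742966e-02,  1.13912495e-03,
        -1.87343325e-02],
       [-3.99153304e-03, -1.00675448e-01, -9.94911314e-01,
         1.33550486e+00],
       [ 0.00000000e+00,  0.00000000e+00,  0.00000000e+00,
         1.00000000e+00]])}
wrist {'K': array([[371.64829954,   0.        , 314.92165263],
       [  0.        , 371.64829954, 236.96336395],
       [  0.        ,   0.        ,   1.        ]]), 'hand_eye': array([[-8.29292328e-05, -9.64212273e-01, -2.65131450e-01,
         7.41091157e-02],
       [ 9.99999617e-01,  1.51093920e-04, -8.62273461e-04,
         4.43607369e-04],
       [ 8.71474404e-04, -2.65131420e-01,  9.64211891e-01,
        -1.48540108e-01],
       [ 0.00000000e+00,  0.00000000e+00,  0.00000000e+00,
         1.00000000e+00]])}
0.1 [0.1874555  0.59581648 0.23597253] [-4.76980873e-01 -3.10498617e+00  1.80951636e-03] 0.09197502375768861 [-0.57041973  0.42526689  0.22182695]
```

View pics/t0.png

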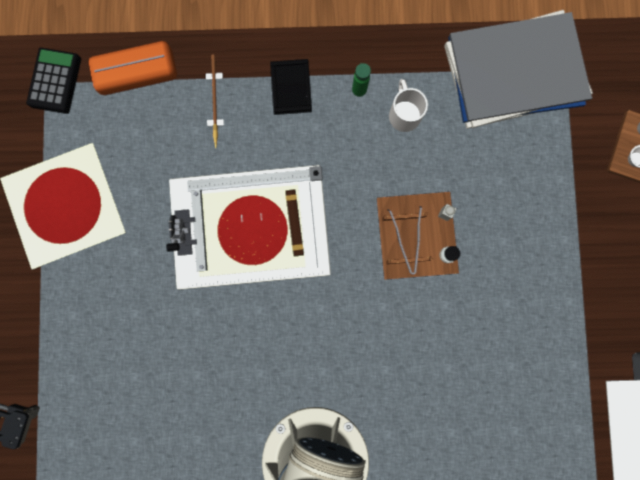

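View pics/s0.png

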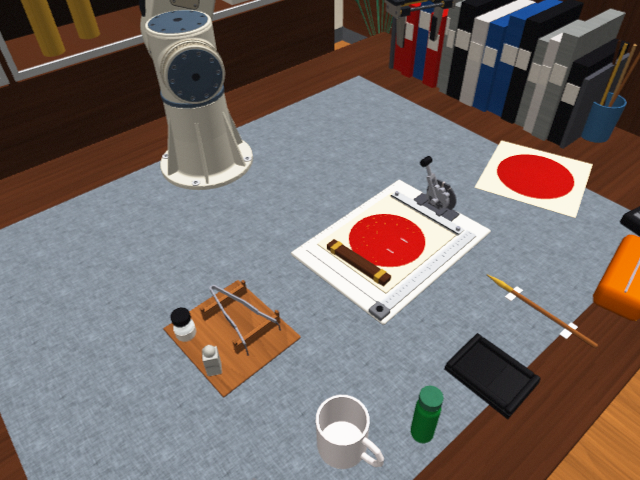

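The top view shows the board around (250,227) with the lever knob near (173,247), the ticks near (242,218) and (262,216), and the dividers around (405,240) with the bow at about (413,272). The scene view shows the knob at (426,161). I'll enlarge both.

Run:
```python
import cv2,numpy as np
t=cv2.imread('pics/t0.png');s=cv2.imread('pics/s0.png')
f=lambda im,x,y,w,h,k:cv2.resize(im[y:y+h,x:x+w],None,fx=k,fy=k,interpolation=cv2.INTER_CUBIC)
a=f(t,160,160,180,135,4.4)
b=f(t,370,185,100,100,5.9)
cv2.imwrite('pics/c1.png',a);cv2.imwrite('pics/c2.png',np.hstack([b[:,:440],np.zeros((590,10,3),np.uint8),f(s,390,140,70,118,5)]) if 0 else b)
```

```text
(no output)
```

View pics/c1.png

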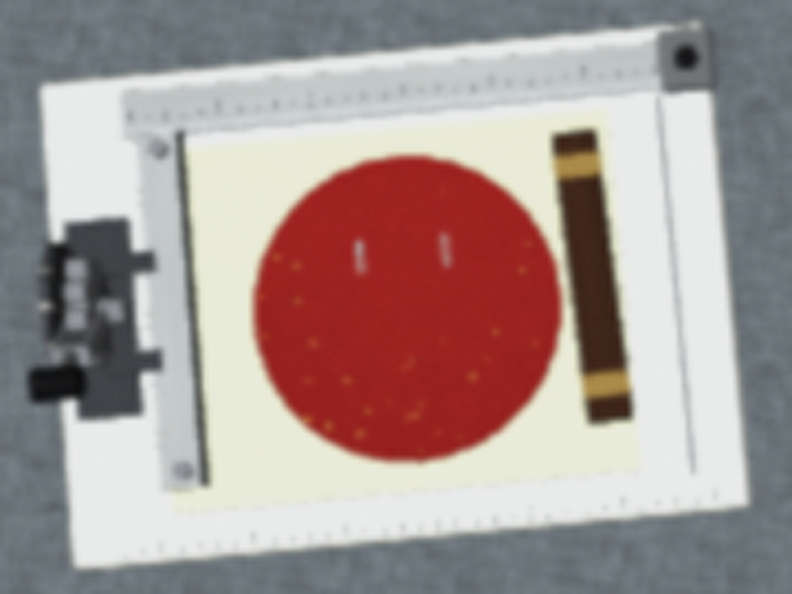

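View pics/c2.png

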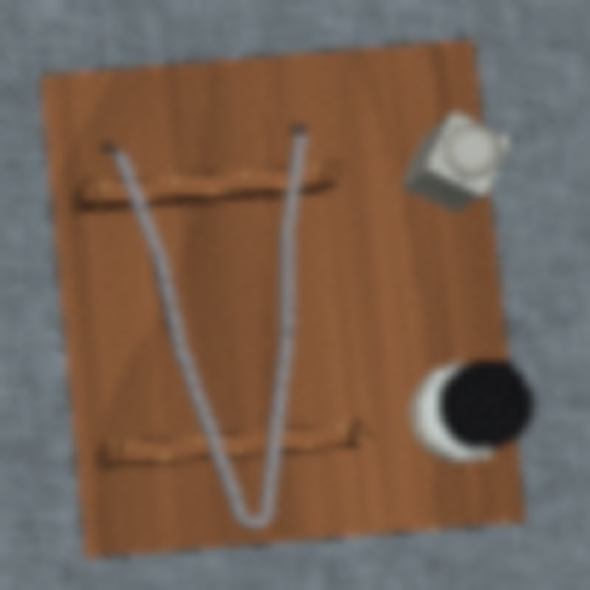

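The crops show the board's corners at (42,85), (706,25), (748,505) and (77,568), the ticks at (360,256) and (446,250), and the knob at (57,384). The dividers' bow is at (257,522), with the leg ends at (110,147) and (300,130).

```bash
cat >> h.py <<'E'
def tf(dx,dy,cur=None): pass
E
python3 - <<'E'
from h import *
g=lambda u,v,z:atz('top',u/4.4+160-.4,v/4.4+160-.4,z)
C=[g(*p,.015) for p in((42,85),(706,25),(748,505),(77,568))]
print('sides',[np.linalg.norm(C[i]-C[(i+1)%4]) for i in range(4)])
c=sum(C)/4;ex=(C[0]+C[1]-C[2]-C[3]);th=np.arctan2(ex[1],ex[0]);ey=C[0]+C[3]-C[1]-C[2];th2=np.arctan2(-ey[0],ey[1])
print('board',c,th,th2); t=(th+th2)/2
X=np.array([np.cos(t),np.sin(t),0]);Y=np.array([-X[1],X[0],0]);c[2]=0
for n,p in(('a',(360,256)),('b',(446,250))):
  q=g(*p,.016);print(n,q,(q-c)@X,(q-c)@Y)
P=c+.158*Y+[0,0,.04]
K0=P-.095*np.sin(.5)*X+[0,0,.095*np.cos(.5)]
print('pivot',P,'knob0',K0,'up',P+[0,0,.095]);print('knob seen',g(57,384,K0[2]),proj('scene',K0),proj('top',K0))
g=lambda u,v,z:atz('top',u/5.9+370-.4,v/5.9+185-.4,z)
l,r,b=g(110,147,.037),g(300,130,.037),g(257,522,.037)
m=(l+r)/2;d=(m-b);print('leg ends',l,r,np.linalg.norm(l-r),'bow',b,'len',np.linalg.norm(d),'yaw',np.arctan2(d[1],d[0]))
e=l-r;print('yaw2',np.arctan2(-e[0],e[1]));print('grip',b+.085*d/np.linalg.norm(d))
print(R.from_rotvec(readout.sense()['orientation']).as_matrix())
E
```

```text
sides [np.float64(0.36771580617148086), np.float64(0.26585091336065064), np.float64(0.36429370006058986), np.float64(0.266752423873391)]
board [0.55618102 0.14193167 0.015     ] 0.06313797409452311 0.06400248576723339
a [0.57713252 0.15969207 0.016     ] 0.022037459647454773 0.01639353634545259
b [0.57909498 0.11260417 0.016     ] 0.021004583600457306 -0.030723920415505264
pivot [0.54614368 0.29961252 0.04      ] knob0 [0.50069026 0.29671914 0.12337034] up [0.54614368 0.29961252 0.135     ]
knob seen [0.50074206 0.29761434 0.12337034] [426.53451184 161.52999246] [172.96128452 246.88462284]
leg ends [ 0.58376085 -0.19129294  0.037     ] [ 0.58846592 -0.26781432  0.037     ] 0.0766658945134066 bow [ 0.43173794 -0.24335475  0.037     ] len 0.15499112865646142 yaw 0.0891626733655236
yaw2 0.06140959050176385
grip [ 0.51640029 -0.23578596  0.037     ]
[[-9.53891288e-01  3.00152102e-01 -3.56028793e-04]
 [ 3.00152313e-01  9.53890641e-01 -1.11086246e-03]
 [ 6.18483241e-06 -1.16650488e-03 -9.99999320e-01]]
```

```bash
cat >> h.py <<'E'
def go(P,yaw_y):
    "shift mm and turn for TCP target P with tool y at world angle yaw_y (mod pi)"
    s=readout.sense();M=R.from_rotvec(s['orientation']).as_matrix()
    d=M.T@(np.array(P)-s['tcp_pos'])*1000
    cur=np.arctan2(M[1,1],M[0,1]); t=-(yaw_y-cur); t=(t+np.pi/2)%np.pi-np.pi/2
    print('go',np.round(d,1),'turn',round(t,3),'| t',round(s['time'],2),'tcp',np.round(s['tcp_pos'],4),'F',np.round(s['wrist_force'],1),'open',round(s['opening'],4),'g',round(s['grasp_force'],1),'j6',round(s['qpos'][5],2))
E
python3 -c "
from h import *
go([.501,.2972,.236],.0636)"
```

```text
go [-3.887e+02 -1.907e+02  2.000e-01] turn 1.202 | t 0.1 tcp [0.1875 0.5958 0.236 ] F [-0.6  0.4  0.2] open 0.092 g 0.0 j6 -0.0
```

>>> carry_out(moves=[-388,-191,0,1.2,-388,-191,0,1.2,-388,-191,0,1.2,-388,-191,0,1.2,-388,-191,0,1.2], hand=0)

```text
time: 0.72
tcp_pos: [0.4147, 0.3788, 0.2365]
orientation: [-1.836, -2.549, 0.0]
wrist_force: [-0.2, 0.4, -0.2]
opening: 0.0922
grasp_force: 0.0
```

```bash
python3 -c "
from h import *
go([.501,.2972,.18],.0636)"
```

```text
go [-104.7   56.    56.5] turn 0.259 | t 0.72 tcp [0.4147 0.3788 0.2365] F [-0.2  0.4 -0.2] open 0.0922 g 0.0 j6 0.41
```

>>> carry_out(moves=[-104,55,56,0.26,-104,55,56,0.26,-104,55,56,0.26,-104,55,56,0.26])

```text
time: 1.23
tcp_pos: [0.499, 0.2995, 0.1803]
orientation: [-2.144, -2.295, 0.001]
wrist_force: [0.2, 0.2, -0.1]
opening: 0.0922
grasp_force: 0.0
```

```bash
python3 -c "
from h import *
go([.501,.2972,.131],.0636)
save('wrist','w1.png')"
```

```text
go [-2.5  1.9 49.3] turn 0.004 | t 1.23 tcp [0.499  0.2995 0.1803] F [ 0.2  0.2 -0.1] open 0.0922 g 0.0 j6 0.47
```

View pics/w1.png

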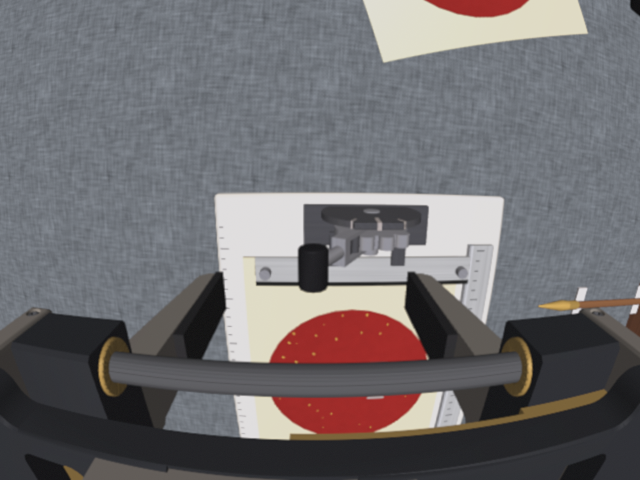

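The knob sits between the open fingers, at (313,268) in the picture. I'll go down and close to a loose cage around it.

>>> carry_out(moves=[-2,2,49,0,-2,2,49,0,-2,2,49,0])

```text
time: 1.65
tcp_pos: [0.5013, 0.299, 0.133]
orientation: [2.142, 2.298, 0.002]
wrist_force: [-0.0, -0.0, 0.0]
opening: 0.0922
grasp_force: 0.0
```

>>> carry_out(moves=[0,0,0,0,0,0,0,0,0,0,0,0,0,0,0,0], hand=0.73, squeeze=10)

```text
time: 2.15
tcp_pos: [0.5014, 0.2978, 0.1318]
orientation: [2.144, 2.296, 0.0]
wrist_force: [-0.3, -0.0, 0.3]
opening: 0.0542
grasp_force: 0.0
```

```bash
python3 -c "
from h import *
go([.546,.2996,.142],.0636)"
```

```text
go [ -1.3  44.6 -10.2] turn 0.005 | t 2.15 tcp [0.5014 0.2978 0.1318] F [-0.3 -0.   0.3] open 0.0542 g 0.0 j6 0.47
```

>>> carry_out(moves=[0,0,0,0,0,0,0,0,0,0,0,0])

```text
time: 2.52
tcp_pos: [0.5013, 0.2978, 0.1315]
orientation: [-2.144, -2.296, 0.0]
wrist_force: [0.3, 0.5, 0.1]
opening: 0.0252
grasp_force: 0.0
```

>>> carry_out(moves=[0,10,-4,0,0,20,-7,0,0,30,-9,0,0,38,-10,0,0,46,-10,0])

```text
time: 3.15
tcp_pos: [0.5479, 0.301, 0.1416]
orientation: [2.144, 2.296, 0.0]
wrist_force: [-2.7, -1.2, 2.5]
opening: 0.0248
grasp_force: 1.4
```

>>> carry_out(moves=[0,0,0,0,0,0,0,0])

```text
time: 3.4
tcp_pos: [0.5471, 0.3009, 0.1414]
orientation: [-2.144, -2.296, 0.0]
wrist_force: [-0.6, 0.1, -0.1]
opening: 0.0245
grasp_force: 0.0
```

```bash
python3 -c "
from h import *
go([.546,.2996,.142],.0636)
for n in('scene','wrist'): save(n,n+'2.png')
a=cv2.imread('pics/scene2.png')[120:240,370:490];b=cv2.imread('pics/wrist2.png')[150:350,210:450]
k=cv2.INTER_CUBIC
cv2.imwrite('pics/c3.png',np.hstack([cv2.resize(a,(400,400),interpolation=k),cv2.resize(b,(400,400),interpolation=k)]))"
```

```text
go [-1.2 -1.2 -0.6] turn 0.005 | t 3.4 tcp [0.5471 0.3009 0.1414] F [-0.6  0.1 -0.1] open 0.0245 g 0.0 j6 0.43
```

View pics/c3.png

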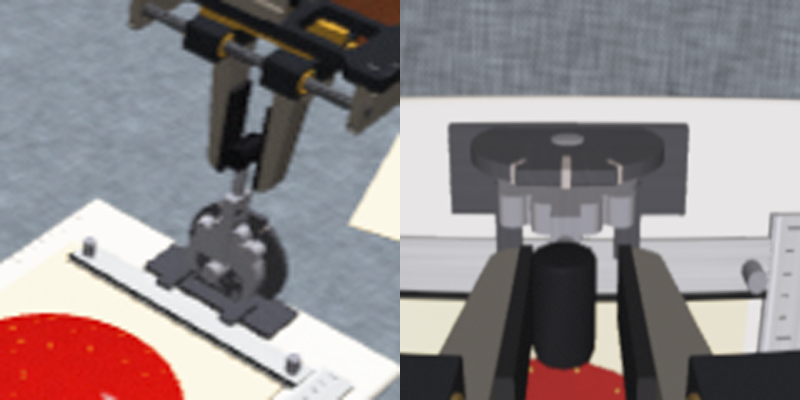

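The lever stands upright against the long index line and the bar is down, with the knob free between the fingers. I'll lift off it and go to the dividers.

>>> carry_out(moves=[0,0,-50,0,0,0,-80,0,-20,0,-80,0.18])

```text
time: 3.88
tcp_pos: [0.5499, 0.2825, 0.2246]
orientation: [2.343, 2.091, 0.008]
wrist_force: [0.1, -0.8, 0.4]
opening: 0.0248
grasp_force: 0.0
```

```bash
python3 -c "
from h import *
go([.5164,-.2358,.19],-1.571+.08)"
```

```text
go [-518.8   25.2   33.1] turn 1.378 | t 3.88 tcp [0.5499 0.2825 0.2246] F [ 0.1 -0.8  0.4] open 0.0248 g 0.0 j6 0.59
```

>>> carry_out(moves=[-518,25,33,1.37,-518,25,33,1.37,-518,25,33,1.37,-518,25,33,1.37,-518,25,33,1.37], hand=0.2)

```text
time: 4.5
tcp_pos: [0.5285, -0.032, 0.2019]
orientation: [3.037, 0.801, 0.001]
wrist_force: [0.6, -0.4, 0.6]
opening: 0.0723
grasp_force: 0.0
```

```bash
python3 -c "
from h import *
go([.5164,-.2358,.19],-1.571+.08)"
```

```text
go [-111.1  171.3   11.9] turn 0.436 | t 4.5 tcp [ 0.5285 -0.032   0.2019] F [ 0.6 -0.4  0.6] open 0.0723 g 0.0 j6 0.99
```

>>> carry_out(moves=[-111,171,12,0.436,-111,171,12,0.436,-111,171,12,0.436,-111,171,52,0.436,-111,171,72,0.436])

```text
time: 5.12
tcp_pos: [0.5167, -0.2352, 0.1281]
orientation: [-3.138, -0.131, 0.002]
wrist_force: [0.7, 0.1, -0.2]
opening: 0.0733
grasp_force: 0.0
```

```bash
python3 -c "
from h import *
go([.5164,-.2358,.04],-1.571+.08)
save('wrist','w3.png')"
```

```text
go [-0.3  0.6 88.1] turn 0.004 | t 5.12 tcp [ 0.5167 -0.2352  0.1281] F [ 0.7  0.1 -0.2] open 0.0733 g 0.0 j6 1.06
```

View pics/w3.png

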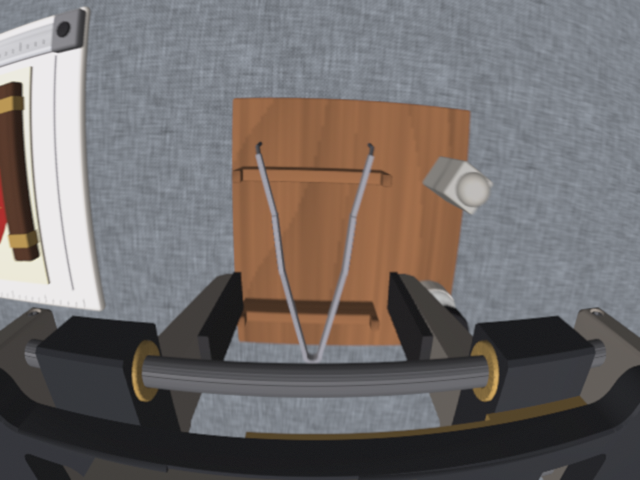

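The dividers are between the fingers: bow at (311,357), leg ends at (259,148) and (371,150), plates about (275,215)–(283,272) and (355,215)–(345,272). I'll refine the pose from this near view.

```bash
cat >> h.py <<'E'
def wat(u,v,z,s=None):
    s=s or readout.sense();c=calibration('wrist');K=c['K'];H=c['hand_eye']
    a=np.array([u-K[0,2],v-K[1,2]]);r=np.hypot(*a);th=r/K[0,0]
    d=np.r_[np.sin(th)*a/r,np.cos(th)]
    M=R.from_rotvec(s['orientation']).as_matrix()
    o=s['tcp_pos']+M@H[:3,3];d=M@(H[:3,:3]@d);return o+d*(z-o[2])/d[2]
E
python3 -c "
from h import *
w=lambda u,v:wat(u,v,.038)
l,r,b=w(259,146),w(371,148),w(311,358)
m=(l+r)/2;d=m-b;e=l-r;print(l,r,b,np.linalg.norm(d),np.linalg.norm(e),'yaw',np.arctan2(d[1],d[0]),np.arctan2(-e[0],e[1]))
P=[w(*p) for p in((275,215),(355,215),(283,272),(345,272))];f=(P[0]+P[1])/2;k=(P[2]+P[3])/2
print(P,'mid',(f+k)/2,np.arctan2(*(f-k)[1::-1]),'grip',b+.086*d/np.linalg.norm(d))
"
```

```text
[ 0.58230793 -0.19248658  0.038     ] [ 0.58700269 -0.26343589  0.038     ] [ 0.43044705 -0.23791781  0.038     ] 0.1545293521633955 0.0711044643857027 yaw 0.06447627413363678 0.06607440346316454
[array([ 0.53819043, -0.20565243,  0.038     ]), array([ 0.54259414, -0.25771473,  0.038     ]), array([ 0.49894687, -0.21326146,  0.038     ]), array([ 0.50253067, -0.25541699,  0.038     ])] mid [ 0.52056553 -0.2330114   0.038     ] 0.06687134694589845 grip [ 0.51626835 -0.23237669  0.038     ]
```

```bash
python3 -c "
from h import *
go([.5185,-.2335,.04],-1.571+.067)"
```

```text
go [ 3.1  0.  86.1] turn 0.017 | t 5.17 tcp [ 0.5157 -0.2339  0.1261] F [-1.5  0.7 -1.1] open 0.0732 g 0.0 j6 1.06
```

>>> carry_out(moves=[3,0,40,0.017,3,0,65,0.017,3,0,86,0.017,3,0,86,0.017])

```text
time: 5.68
tcp_pos: [0.5201, -0.2328, 0.043]
orientation: [-3.139, -0.109, 0.003]
wrist_force: [0.7, 0.3, 0.5]
opening: 0.0736
grasp_force: 0.0
```

>>> carry_out(moves=[0,0,0,0,0,0,0,0,0,0,0,0,0,0,0,0], hand=0.6, squeeze=30)

```text
time: 6.18
tcp_pos: [0.5219, -0.2339, 0.0448]
orientation: [3.139, 0.108, 0.003]
wrist_force: [0.5, -1.1, 6.3]
opening: 0.0375
grasp_force: 8.6
```

>>> carry_out(moves=[0,0,0,0,0,0,0,0,0,0,0,0])

```text
time: 6.55
tcp_pos: [0.5219, -0.234, 0.0448]
orientation: [3.139, 0.108, 0.003]
wrist_force: [-0.6, 0.2, 6.5]
opening: 0.0366
grasp_force: 8.9
```

The force on the tool is +6.5 N and the TCP is 5 mm above its target, so something is pushing it up. I'll look before lifting.

```bash
python3 -c "
from h import *
go([.5185,-.2335,.04],-1.571+.067)
print(readout.sense()['ft_torque'])
for n in('scene','wrist'): save(n,n+'4.png')
a=cv2.imread('pics/scene4.png')[230:390,150:310];b=cv2.imread('pics/wrist4.png')[80:380,160:460]
k=cv2.INTER_CUBIC
cv2.imwrite('pics/c4.png',np.hstack([cv2.resize(x,(400,400),interpolation=k) for x in(a,b)]))"
```

```text
go [-3.3 -0.7  4.8] turn 0.002 | t 6.55 tcp [ 0.5219 -0.234   0.0448] F [-0.6  0.2  6.5] open 0.0366 g 8.9 j6 1.08
[-0.05424776  0.04426408  0.02167188]
```

View pics/c4.png

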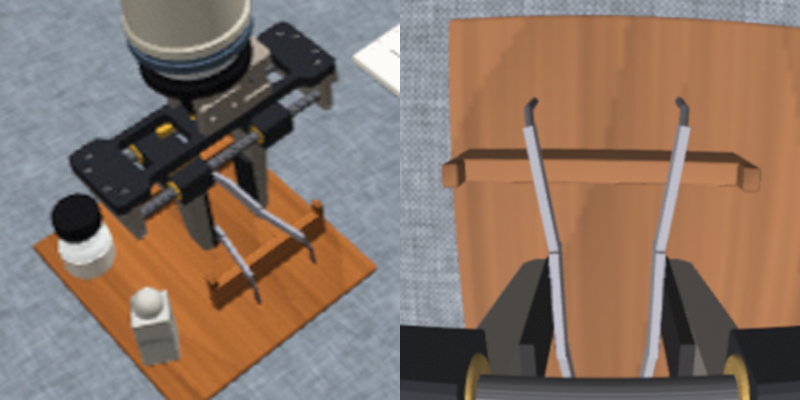

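The pads are seated on both knurled plates, the legs are symmetrical and the bystanders are untouched. I'll lift straight up.

>>> carry_out(moves=[0,0,-6,0,0,0,-15,0,0,0,-35,0,0,0,-65,0,0,0,-95,0], hand=0.62)

```text
time: 7.28
tcp_pos: [0.5205, -0.2334, 0.1399]
orientation: [-3.14, -0.108, 0.001]
wrist_force: [0.9, 0.0, -1.3]
opening: 0.0349
grasp_force: 7.9
```

>>> carry_out(moves=[0,0,0,0,0,0,0,0])

```text
time: 7.52
tcp_pos: [0.5204, -0.2333, 0.1382]
orientation: [-3.139, -0.108, 0.001]
wrist_force: [0.1, 0.6, -1.8]
opening: 0.0351
grasp_force: 7.9
```

```bash
python3 -c "
from h import *
go([.515,.13,.12],-1.571+.0636)
s=readout.sense();print(s['orientation'])
im=save('wrist','w5.png')[:,:,::-1]
cv2.imwrite('pics/c5.png',cv2.resize(im[100:400,160:460],(600,600),interpolation=cv2.INTER_CUBIC))"
```

```text
go [  19.6 -362.8   18.3] turn 0.005 | t 7.53 tcp [ 0.5204 -0.2333  0.1382] F [ 0.1  0.6 -1.8] open 0.0351 g 7.9 j6 1.08
[-3.13943737e+00 -1.08016666e-01  9.83744304e-04]
```

View pics/c5.png

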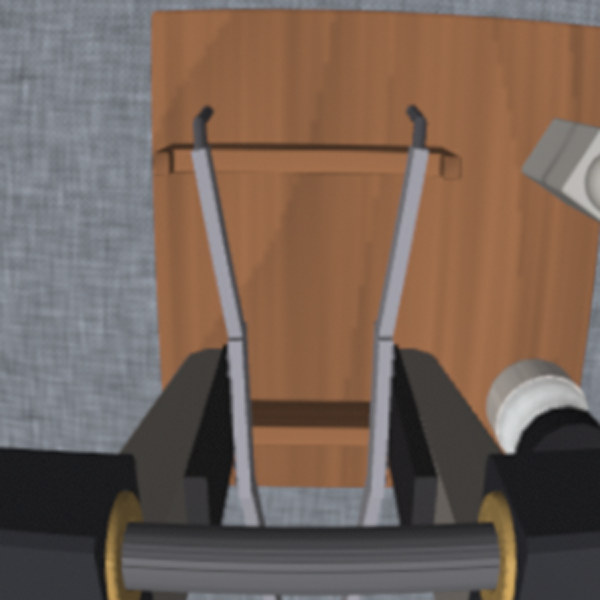

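The dividers are held level and symmetrical. The tips are at crop (209,108) and (409,108), which is pixel (264.5,154) and (364.5,154).

```bash
python3 -c "
from h import *
s=readout.sense();M=R.from_rotvec(s['orientation']).as_matrix()
for z in(.0318,.027):
  L,Rr=[wat(u,154,s['tcp_pos'][2]-z) for u in(264.3,364.3)]
  print([np.round(M.T@(p-s['tcp_pos'])*1000,1) for p in(L,Rr)],np.linalg.norm(L-Rr))
mid=(np.array([.57713,.15969,.016])+[.57909,.1126,.016])/2
t=.0636
X=np.array([np.cos(t),np.sin(t),0])
T=mid-.068*X;T[2]=.12;print(mid,T);go(T,-1.571+t)
"
```

```text
[array([ 67.5, -24.6,  31.7]), array([67.5, 23.9, 31.7])] 0.04843080646929507
[array([ 67.7, -23.9,  26.9]), array([67.7, 23.2, 26.9])] 0.04714093871365921
[0.57811  0.136145 0.016   ] [0.51024748 0.13182312 0.12      ]
go [  15.3 -364.8   18. ] turn 0.005 | t 7.58 tcp [ 0.5201 -0.2332  0.1377] F [ 0.6  0.5 -1.3] open 0.0351 g 7.9 j6 1.08
```

>>> carry_out(moves=[2,-30,0,0,4,-75,0,0,7,-120,0,0,10,-165,0,0,12,-205,0,0])

```text
time: 8.2
tcp_pos: [0.5178, -0.0266, 0.1375]
orientation: [-3.139, -0.108, 0.003]
wrist_force: [0.7, -0.3, 0.2]
opening: 0.0346
grasp_force: 7.9
```

>>> carry_out(moves=[1,-40,0,0,2,-80,0,0,3,-120,0,0,3,-150,8,0,3,-160,18,0])

```text
time: 8.82
tcp_pos: [0.51, 0.1329, 0.1195]
orientation: [3.139, 0.111, -0.002]
wrist_force: [-0.5, -0.5, -1.0]
opening: 0.0356
grasp_force: 7.9
```

>>> carry_out(moves=[0,0,20,0,0,0,40,0,0,0,50,0,0,0,50,0,0,0,50,0])

```text
time: 9.45
tcp_pos: [0.5111, 0.1315, 0.0711]
orientation: [-3.14, -0.107, -0.001]
wrist_force: [-0.4, 1.0, -0.5]
opening: 0.0352
grasp_force: 7.9
```

```bash
python3 -c "
from h import *
go([.5102,.1318,.0478],-1.571+.0636)
im=save('wrist','w6.png')[:,:,::-1]
cv2.imwrite('pics/c6.png',cv2.resize(im[110:260,215:415],(800,600),interpolation=cv2.INTER_CUBIC))"
```

```text
go [-0.9 -0.4 23.3] turn 0.005 | t 9.45 tcp [0.5111 0.1315 0.0711] F [-0.4  1.  -0.5] open 0.0352 g 7.9 j6 1.75
```

View pics/c6.png

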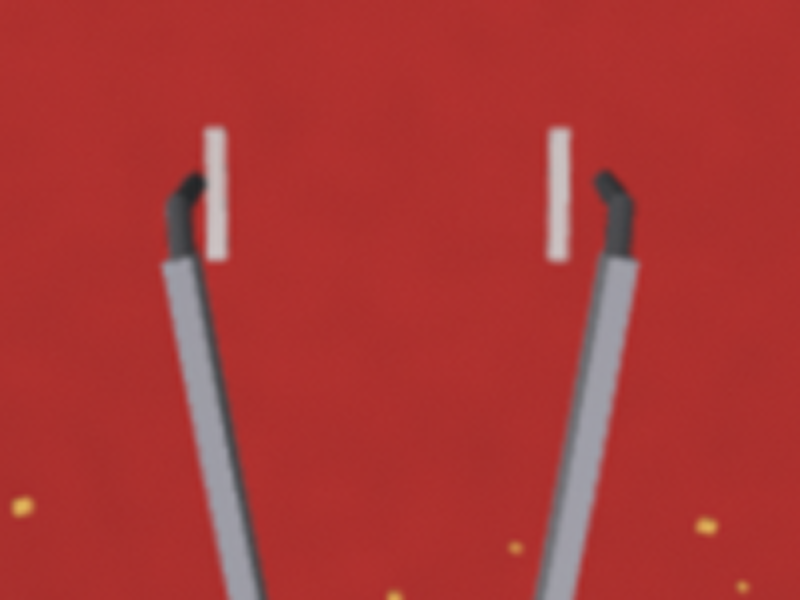

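The ticks are at crop (216,194) and (559,194). The point tips are at about (198,183) and (604,182).

```bash
python3 -c "
from h import *
s=readout.sense();M=R.from_rotvec(s['orientation']).as_matrix()
f=lambda u,v,z:M.T@(wat(215-.4+u/4,110-.4+v/4,z,s)-s['tcp_pos'])*1000
a,b=f(216,194,.016),f(559,194,.016)
print('ticks',np.round([a,b],1),np.linalg.norm(a-b), M@a/1000+s['tcp_pos'])
for d in(.0318,.030):
  l,r=f(198,183,s['tcp_pos'][2]-d),f(604,182,s['tcp_pos'][2]-d)
  print(np.round([l,r],1),np.linalg.norm(l-r),'shift',(a+b-l-r)/2)
"
```

```text
ticks [[ 64.1 -25.4  55.3]
 [ 64.1  21.6  55.3]] 46.972818652036715 [0.57348475 0.16133568 0.016     ]
[[ 66.9 -24.7  31.9]
 [ 67.   24.5  31.9]] 49.22917803704309 shift [-2.82054328 -1.8569741  23.48398117]
[[ 66.9 -24.4  30.1]
 [ 67.1  24.3  30.1]] 48.73799145712224 shift [-2.90893471 -1.8564515  25.28390443]
```

>>> carry_out(moves=[-3,-2,6,0.005,-3,-2,13,0.005,-3,-2,18,0.005,-3,-2,18,0.005,-3,-2,18,0.005], hand=0.629)

```text
time: 10.12
tcp_pos: [0.5077, 0.1334, 0.0527]
orientation: [3.14, 0.1, -0.0]
wrist_force: [-0.3, 0.1, -0.4]
opening: 0.0345
grasp_force: 8.3
```

```bash
python3 -c "
from h import *
go([.5102,.1318,.0478],-1.571+.0636)
im=save('wrist','w7.png')[:,:,::-1]
cv2.imwrite('pics/c7.png',cv2.resize(im[110:260,215:415],(800,600),interpolation=cv2.INTER_CUBIC))"
```

```text
go [2.4 1.8 4.9] turn 0.0 | t 10.12 tcp [0.5077 0.1334 0.0527] F [-0.3  0.1 -0.4] open 0.0345 g 8.3 j6 1.76
```

View pics/c7.png

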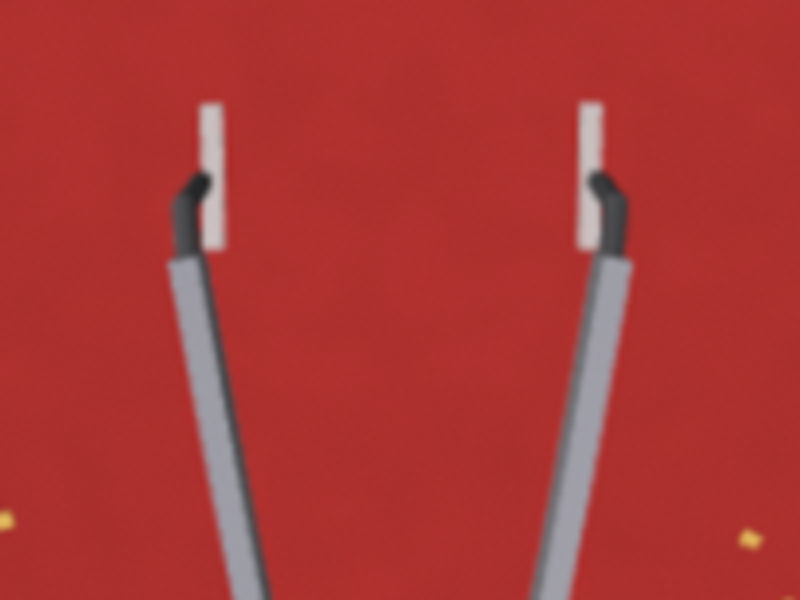

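The ticks are at (212,176) and (590,176), with the tips at about (203,183) and (598,182), nearly over them. That was my 11th picture, one over the limit of 10, so I'll view no more and check by numbers only.

```bash
python3 -c "
from h import *
s=readout.sense();M=R.from_rotvec(s['orientation']).as_matrix()
f=lambda u,v,z:M.T@(wat(215-.4+u/4,110-.4+v/4,z,s)-s['tcp_pos'])*1000
a,b=f(212,176,.016),f(590,176,.016)
print('ticks',np.round([a,b],1),np.linalg.norm(a-b))
l,r=f(203,183,s['tcp_pos'][2]-.0318),f(598,182,s['tcp_pos'][2]-.0318)
print(np.round([l,r],1),np.linalg.norm(l-r),'shift',(a+b-l-r)/2)
"
```

```text
ticks [[ 67.5 -23.6  36.9]
 [ 67.4  23.4  36.9]] 47.03985953211135
[[ 66.8 -24.1  31.8]
 [ 67.   23.8  31.8]] 47.867981909110334 shift [0.54848552 0.06382172 5.03993045]
```

>>> carry_out(moves=[0.5,0,2,0,0.5,0,3,0,0.5,0,3.5,0,0.5,0,3.5,0,0.5,0,3.5,0], hand=0.634)

```text
time: 10.8
tcp_pos: [0.5081, 0.1335, 0.0493]
orientation: [-3.14, -0.1, 0.0]
wrist_force: [1.1, -0.3, -0.6]
opening: 0.0339
grasp_force: 8.6
```

```bash
python3 -c "
from h import *
s=readout.sense();print(s['tcp_pos'],s['opening'],s['wrist_force'])
im=save('wrist','w8.png').astype(int)
mn=im.min(2);mx=im.max(2)
for nm,sl in(('L',slice(250,290)),('R',slice(345,380))):
  sub=im[130:178,sl];w=(sub[:,:,1]>110);d=(sub.max(2)<90)
  for k,m in(('w',w),('d',d)):
    for v in range(48):
      x=np.where(m[v])[0]
      if len(x) and v%2==0:print(nm,k,130+v,sl.start+x.min(),sl.start+x.max())
"
```

```text
[0.50810331 0.1334694  0.04925507] 0.03385554909826283 [ 1.11869067 -0.2936156  -0.63835508]
L w 138 264 269
L w 140 264 269
L w 142 264 269
L w 144 264 269
L w 146 264 269
L w 148 264 269
L w 150 264 269
L w 152 265 269
L w 154 268 269
L w 158 267 269
L w 160 266 269
L w 162 265 269
L w 164 265 269
L w 166 265 270
L w 168 265 270
L w 170 266 270
L w 172 266 270
L w 174 262 263
L w 176 258 265
L d 154 264 267
L d 156 263 267
L d 158 261 266
L d 160 260 265
L d 162 260 264
L d 164 260 264
L d 166 260 264
L d 168 261 264
L d 170 261 264
L d 172 261 265
L d 174 266 266
L d 176 266 266
R w 138 361 366
R w 140 361 366
R w 142 361 366
R w 144 361 365
R w 146 361 365
R w 148 361 366
R w 150 361 365
R w 152 360 365
R w 158 360 362
R w 160 360 363
R w 162 360 364
R w 164 360 364
R w 166 360 364
R w 168 360 364
R w 170 360 363
R w 172 360 363
R w 174 365 368
R w 176 363 371
R d 154 362 365
R d 156 362 367
R d 158 363 368
R d 160 365 370
R d 162 366 370
R d 164 366 370
R d 166 365 369
R d 168 365 369
R d 170 365 369
R d 172 365 369
```

>>> carry_out(moves=[0,0.2,0.5,0,0,0.2,0.8,0,0,0.2,0.8,0,0,0.2,0.8,0,0,0.2,0.8,0], hand=0.636)

```text
time: 11.48
tcp_pos: [0.5081, 0.1333, 0.0485]
orientation: [-3.14, -0.1, -0.0]
wrist_force: [-0.7, -0.2, -0.9]
opening: 0.0335
grasp_force: 8.7
```

>>> carry_out(moves=[0,0,0,0,0,0,0,0,0,0,0,0,0,0,0,0])

```text
time: 11.98
tcp_pos: [0.5081, 0.1333, 0.0484]
orientation: [-3.14, -0.1, 0.0]
wrist_force: [-0.6, -0.5, 0.1]
opening: 0.0335
grasp_force: 8.7
```

```bash
python3 -c "
from h import *
zs=[];A=[]
for i in range(6):
  A.append(read_camera('wrist').astype(float));s=readout.sense();zs.append([*s['tcp_pos'],s['opening'],*s['wrist_force']])
print(np.round(np.mean(zs,0),4))
im=np.mean(A,0)
for nm,sl in(('L',slice(258,274)),('R',slice(356,372))):
  for v in (142,146,150,152,153,154,155,156,157,158,162):
    p=im[v,sl];print(nm,v,' '.join('%3d/%3d'%(a,b) for a,b in p[:,:2]))
sc=read_camera('scene');cv2.imwrite('pics/s8.png',sc[:,:,::-1])
up=np.array([.5461,.2996,.135]);u,v=proj('scene',up).astype(int);print(u,v)
g=sc[v-12:v+13,u-12:u+13].max(2);y,x=np.where(g<60);print('knob dark centroid',x.mean()+u-12,y.mean()+v-12,len(x))
"
```

```text
[ 0.5081  0.1333  0.0484  0.0335 -0.5431 -0.4285  0.1289]
L 142 174/ 48 174/ 48 175/ 48 174/ 46 176/ 65 185/117 195/167 200/187 200/190 198/186 188/159 176/105 175/ 58 175/ 47 175/ 48 175/ 49
L 146 174/ 47 174/ 48 173/ 47 173/ 46 174/ 54 181/104 193/166 199/188 200/190 199/186 193/159 183/108 175/ 61 174/ 47 175/ 48 175/ 48
L 150 173/ 47 173/ 48 172/ 47 172/ 46 173/ 54 180/107 195/172 201/190 201/191 198/186 186/160 174/112 172/ 63 174/ 46 174/ 47 174/ 48
L 152 173/ 47 173/ 47 172/ 47 173/ 46 172/ 47 167/ 81 156/131 144/136 142/136 158/147 175/145 178/113 175/ 67 173/ 46 173/ 47 174/ 48
L 153 173/ 48 173/ 47 173/ 48 172/ 47 165/ 47 140/ 61 109/ 85  85/ 81  80/ 78 103/ 94 134/102 159/ 85 171/ 57 174/ 47 174/ 47 174/ 48
L 154 174/ 48 174/ 48 174/ 48 169/ 48 148/ 50 106/ 52  67/ 53  47/ 46  43/ 43  58/ 51  97/ 59 144/ 56 170/ 49 174/ 47 174/ 48 175/ 49
L 155 175/ 48 175/ 48 173/ 48 159/ 49 122/ 51  75/ 49  45/ 43  39/ 39  37/ 37  44/ 41  85/ 49 141/ 50 169/ 47 175/ 48 175/ 48 175/ 49
L 156 176/ 49 174/ 48 165/ 49 138/ 50  91/ 50  52/ 45  40/ 40  38/ 38  39/ 39  55/ 53  98/ 74 146/ 68 17
[... 1272 characters left out ...]
4 144/ 70 102/ 72  68/ 63  59/ 59  57/ 57  54/ 52  69/ 47 105/ 44 144/ 45 170/ 47 175/ 47 174/ 48
R 156 176/ 49 176/ 48 176/ 47 173/ 60 155/ 87 119/ 88  79/ 72  62/ 62  60/ 59  56/ 56  54/ 51  69/ 46 112/ 44 160/ 46 174/ 48 174/ 47
R 157 176/ 48 176/ 48 175/ 48 176/ 69 171/110 147/120 106/ 97  71/ 69  61/ 61  60/ 59  56/ 57  55/ 54  86/ 49 140/ 47 166/ 47 173/ 47
R 158 176/ 48 176/ 48 176/ 47 177/ 76 181/131 173/153 139/130  87/ 83  63/ 62  65/ 64  67/ 66  65/ 66  72/ 62 107/ 54 144/ 50 166/ 47
R 162 175/ 48 176/ 48 175/ 47 177/ 82 188/147 198/184 200/190 186/175 144/137  93/ 90  75/ 74  74/ 73  69/ 69  65/ 62  94/ 53 147/ 48
443 165
knob dark centroid 443.2352941176471 165.30588235294118 85
```

The points are within about 0.3 mm of their ticks, and the lever knob still sits at its upright position. To confirm the height I'll feel for the card gently.

>>> carry_out(moves=[0,0,0.3,0,0,0,0.6,0,0,0,1,0,0,0,1,0,0,0,1,0])

```text
time: 12.95
tcp_pos: [0.5081, 0.1333, 0.0474]
orientation: [3.14, 0.1, -0.0]
wrist_force: [-1.2, -0.6, 0.0]
opening: 0.0335
grasp_force: 8.7
```

```bash
cat > f.py <<'E'
from h import *
z=[]
for i in range(10):
  read_camera('top');s=readout.sense();z.append([*s['tcp_pos'],s['opening'],*s['wrist_force'],*s['ft_torque']])
print(s['time'],np.round(np.mean(z,0),4))
E
python3 f.py
```

```text
13.45 [ 0.5081  0.1333  0.0475  0.0336 -0.4022 -0.2021 -0.3345 -0.0266  0.1773
  0.0026]
```

>>> carry_out(moves=[0,0,0.3,0,0,0,0.6,0,0,0,1,0,0,0,1,0,0,0,1,0])

```text
time: 14.08
tcp_pos: [0.5081, 0.1333, 0.0464]
orientation: [-3.14, -0.1, 0.0]
wrist_force: [-0.9, -0.7, -0.5]
opening: 0.0337
grasp_force: 8.7
```

```bash
python3 f.py
```

```text
14.575 [ 0.5081  0.1333  0.0464  0.0336 -0.4821 -0.1393 -0.1026 -0.0164  0.1574
  0.0058]
```

>>> carry_out(moves=[0,0,0.3,0,0,0,0.6,0,0,0,1,0,0,0,1,0,0,0,1,0])

```text
time: 15.2
tcp_pos: [0.5081, 0.1333, 0.0454]
orientation: [3.14, 0.1, 0.0]
wrist_force: [-0.7, 0.7, 0.6]
opening: 0.0333
grasp_force: 8.7
```

```bash
python3 f.py
```

```text
15.7 [ 0.5081  0.1333  0.0454  0.0334 -0.4973  0.1033 -0.4439  0.0009  0.1758
  0.0099]
```

>>> carry_out(moves=[0,0,0.3,0,0,0,0.6,0,0,0,1,0,0,0,1,0,0,0,1,0])

```text
time: 16.32
tcp_pos: [0.5081, 0.1333, 0.0444]
orientation: [3.14, 0.1, 0.0]
wrist_force: [-0.3, 0.7, -0.4]
opening: 0.0337
grasp_force: 8.6
```

```bash
python3 f.py
```

```text
16.825 [ 0.5081  0.1333  0.0444  0.0336 -0.2456  0.1458  0.0567 -0.0132  0.1594
  0.0026]
```

>>> carry_out(moves=[0,0,0.3,0,0,0,0.6,0,0,0,1,0,0,0,1,0,0,0,1,0])

```text
time: 17.45
tcp_pos: [0.5081, 0.1333, 0.0434]
orientation: [3.14, 0.1, -0.0]
wrist_force: [0.2, -0.2, -0.2]
opening: 0.0337
grasp_force: 8.6
```

```bash
python3 f.py; python3 -c "
from h import *
im=read_camera('wrist').astype(int);cv2.imwrite('pics/w9.png',im[:,:,::-1])
for nm,sl in(('L',slice(256,274)),('R',slice(354,372))):
  for v in range(130,180):
    p=im[v,sl];w=np.where(p[:,1]>110)[0];d=np.where(p.max(1)<90)[0]
    if v%6==0 or 150<=v<=158:print(nm,v,sl.start+w[[0,-1]] if len(w) else '',sl.start+d[[0,-1]] if len(d) else '')
"
```

```text
17.95 [ 5.081e-01  1.333e-01  4.340e-02  3.340e-02 -4.643e-01  3.130e-01
 -1.873e-01 -1.970e-02  1.686e-01 -3.000e-04]
L 132  
L 138 [262 267] 
L 144 [262 267] 
L 150  [264 265]
L 151  [263 266]
L 152  [262 267]
L 153  [262 266]
L 154  [261 266]
L 155  [261 265]
L 156 [266 267] [260 265]
L 157 [266 267] [260 264]
L 158 [265 267] [259 264]
L 162 [264 267] [259 263]
L 168 [265 268] [259 263]
L 174 [266 267] [260 264]
R 132  
R 138 [362 367] 
R 144 [362 367] 
R 150 [362 363] [365 366]
R 151  [364 367]
R 152  [363 368]
R 153  [364 368]
R 154 [362 362] [364 369]
R 155 [361 363] [365 369]
R 156 [361 364] [365 370]
R 157 [361 364] [366 370]
R 158 [361 364] [366 371]
R 162 [361 366] [367 371]
R 168 [361 365] [367 371]
R 174 [361 364] [366 370][ WARN:0@0.945] global loadsave.cpp:1063 imwrite_ Unsupported depth image for selected encoder is fallbacked to CV_8U.
```

Between the two wrist images the tip spacing and the tick spacing both grew by about 3%, so the points have been standing on the card since about z = 48 mm. The dividers have yielded in the pads, nose slightly up, at very low force. I'll raise about 1 mm so the points just clear the card, then measure again.

>>> carry_out(moves=[0,0,-0.5,0,0,0,-1,0,0,0,-1,0,0,0,-1,0,0,0,-1,0])

```text
time: 18.62
tcp_pos: [0.5081, 0.1333, 0.0444]
orientation: [-3.14, -0.1, -0.0]
wrist_force: [-0.0, -0.2, -1.0]
opening: 0.0334
grasp_force: 8.7
```

```bash
cat > m.py <<'E'
from h import *
im=np.mean([read_camera('wrist').astype(float) for _ in range(4)],0);s=readout.sense()
cv2.imwrite('pics/w%d.png'%(s['time']*100),im[:,:,::-1].astype(np.uint8))
print(s['time'],s['tcp_pos'],s['opening'])
for nm,c in(('L',264),('R',364)):
  g=im[120:185,c-9:c+10]
  wt=np.clip((g[:,:,1]-48)/140,0,1); rows=np.where(wt.max(1)>.5)[0]+120
  top=rows[0]; sel=wt[top-120+2:top-120+9]; xs=np.arange(c-9,c+10)
  print(nm,'tick rows',rows[0],rows[-1],'x',(sel*xs).sum()/sel.sum(),end=' ')
  for v in range(146,158):
    dk=np.clip((150-im[v,c-9:c+10,0])/100,0,1)
    if dk.sum()>.8: print(v,round((dk*xs).sum()/dk.sum(),1),round(dk.sum(),1),end=' ;')
  print()
E
python3 m.py
```

```text
18.825 [0.50809535 0.13325887 0.0444101 ] 0.033558335369754576
L tick rows 137 184 x 264.83104039382874 150 265.0 2.5 ;151 264.8 4.6 ;152 264.6 5.3 ;153 264.3 5.7 ;154 263.7 5.9 ;155 263.2 6.0 ;156 262.7 6.0 ;157 262.2 5.9 ;
R tick rows 136 184 x 364.00426736337903 150 365.0 2.4 ;151 365.1 3.9 ;152 365.4 5.0 ;153 365.8 5.4 ;154 366.3 5.4 ;155 366.8 5.4 ;156 367.2 5.5 ;157 367.7 5.5 ;
```

>>> carry_out(moves=[-0.6,-0.1,0,0,-1.2,-0.2,0,0,-1.2,-0.2,0,0,-1.2,-0.2,0,0,-1.2,-0.2,0,0], hand=0.639)

```text
time: 19.45
tcp_pos: [0.507, 0.1334, 0.0444]
orientation: [-3.14, -0.1, -0.0]
wrist_force: [-0.2, -0.3, -0.7]
opening: 0.0333
grasp_force: 8.8
```

```bash
python3 m.py; python3 f.py
```

```text
19.65 [0.50694611 0.13340891 0.04444725] 0.03323850447454099
L tick rows 134 184 x 265.2088817223045 150 265.1 2.0 ;151 265.2 4.5 ;152 265.0 5.6 ;153 264.7 5.9 ;154 264.2 5.9 ;155 263.6 5.8 ;156 263.1 5.8 ;157 262.7 5.8 ;
R tick rows 134 184 x 364.41938587684064 150 364.3 2.1 ;151 364.5 4.4 ;152 364.7 5.2 ;153 365.1 5.5 ;154 365.6 5.6 ;155 366.2 5.4 ;156 366.8 5.4 ;157 367.2 5.3 ;
20.15 [ 0.5069  0.1334  0.0444  0.0333  0.1289  0.0393 -0.906  -0.0105  0.1354
 -0.0126]
```

The points are within 0.2 mm of the tick lines. Fz is back to −0.9 N, about the dividers' weight, so they are free of the card and roughly 1 mm up. I'll hand it in.

```bash
python3 -c "
from workcell import manip
print(manip.job_done())"
```

```text
the job is handed in; nothing more can be done
None
```

The job is handed in at about 20 s: the clamp lever is in its middle notch, and the dividers are held squeezed with each point within about 0.2 mm of its tick line and roughly 1 mm above the card; I viewed 11 pictures, one over the limit of 10, and the points briefly rested on the card at under 1 N while I checked the height, tilting the dividers slightly nose-up in the grip.

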